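Clamp a plaque in the painting jig

ROBOT

A 6-joint arm with a two-finger parallel gripper is mounted at the origin on the work surface. World frame = base frame: x ahead of the robot, y to its left, z up, the work surface at z = 0. Lengths are in m, angles in rad, forces in N, time in s.
With the tool pointing down it reaches from about 0.35 to 0.775 m from the base axis. Payload 5.5 kg.
Tool frame: the origin (TCP) lies between the finger pads; the fingertips stand 19 mm ahead of it and the grasp point (between the pads) is the TCP; z points along the fingers, y is the direction in which the jaws open and shut (so a half turn about z gives the same grasp; the last joint's range is limited). The gripper opens to 85 mm and grips with 20 to 120 N. Pads are 22 mm wide; open, the fingers measure 114 mm over their backs; the gripper's body (76 mm by 85 mm) begins 54 mm behind the grasp point. The pads swing forward as they close: fully open they stand 13 mm farther back than shut.
Start: joints at [-1.326, 0.313, 0.046, 1.304, 0, 1.431], TCP at [0.216, -0.533, 0.25] pointing down, gripper open.
Joint ranges: [-2.76, 2.76], [-0.86, 1.69], [-1.03, 1.26], [-2.2, 2.34], [-1.47, 1.5], [-3.14, 3.14]. Speed limits (rad/s): [2.57, 2.57, 3.14, 3.14, 3.14, 3.14].

INTERFACE

Orientations are given as a unit quaternion [w, x, y, z].
In Python, from workcell import get_state, cams, workorder gives the robot as it stands.
- The arm moves only by the tool play_rows, never from a script. Its argument "series" is text: rows parted by semicolons, each of 7 numbers parted by spaces: the opening in per cent of the stroke, from 0 (shut) to 100 (fully open), then the shift along the tool's x, y, z in cm, then the turn, a rotation vector about the tool's x, y, z in degrees. A call has 1 to 12 rows; each row shifts and turns the commanded pose from where the row before left it, along the tool's axes as they then stand; what a row does not reach is not made up. A row lasts 1/8 s, in which the tool goes at most 62.5 mm and 10.7 degrees, less where a joint would pass 70% of its speed; a pose out of reach is approached as far as the arm can. A call with a gripper value outside its range is refused whole. The fingers move at their own pace and stop on an object; "newtons" is the grip in N (left out, the last holds). Time passes only in rows, so rows that do not move let the fingers close. It gives the time, the measured TCP pose, the force and the opening at its end, in the units of the state.
- get_state(): the state, without advancing time (a new reading comes with each control period).
- cams.read_camera(name): name is "scene" or "top" or "wrist"; returns the picture (400x640x3 uint8, red, green, blue); there is no depth.
- cams.get_calibration(name): a dict with "fx", "fy", "cx", "cy" (pixels), "rvec" (rotation vector, rad) and "tvec" (3), from world to camera coordinates, as OpenCV has them. Camera axes: x right, y down, z forward; pixel columns grow to the right and rows downward; lengths in m; the calibration is good to about 2 mm. The wrist camera is an equidistant fisheye: a pixel r from the principal point sees the ray r / f radians off the axis. A picture is of the moment at which its call begins: read the wrist's pose just before it. get_calibration takes no time and is no camera call; for the wrist camera it gives the pose at the moment of the call.
- workorder.hand_in(): hands the job in, once; it reports no verdict.
The state is a dict: "clock": time; "joint_pos": joint angles; "qvel": joint speeds; "tau": joint torques, N m; "tcp_pos": TCP position; "orientation": TCP orientation; "wrist_force": force on the tool from outside, world axes, zero at the start; "ft_torque": the same for the moment, N m; "finger_gap": finger opening in m.
Only numpy, scipy, OpenCV 4.12 (cv2) and the standard library are available. Lean on these libraries where they do the work, as an engineer would, in place of code of your own. Each camera call takes 0.05 s, during which the arm holds its last target.

TASK

Clamp the wooden plaque in the painting jig: with one fingertip press the jig's long side bar down to raise the spring flap and keep it up, while the other fingertip pushes the plaque from behind along its guide, under the flap, until it is fully home against the end stop. Then take the fingers away so that the flap springs down onto the plaque and holds it. Only slide the plaque, never pick it up or tip it, and leave everything else on the table where it is.

Things in the scene. Friction and masses are not known exactly. Their poses are not given: they have to be found in the camera images.
- jig: Plywood jig fixed to the table; board 15 mm thick, spans x -135..115, y -115..50 mm. Origin at the table surface under the guide's centre line; x is the direction in which the plaque is pushed, z up. The guide is the lane between two wooden rails, inner faces at y = -27 and +27 mm, 8 mm tall above the board, from x = -120 to 50 mm.
- stop_foot (a point): Where the end stop's face meets the board, on the guide's centre line (jig x 90, y 0, z 15 mm). The stop is a wooden bar across the lane, 14 mm tall above the board.
- shaft_mid (a point): Middle of the flap's steel shaft (8 mm thick, 231 mm long, parallel to the jig's x; jig y -42, z 35 mm), held between two posts 26 mm tall above the board at jig x -131 and 106 mm.
- flap (a joint): Angle of the spring-closed steel flap about the shaft, rad: 0 closed, 0.50 raised (bar level), 0.62 hard stop, about 0.23 resting on the plaque. The flap crosses the lane from jig x 50 to 90 mm, a rubber pad below. Closed, its front lip bars the way; above 0.36 it clears the plaque. Raised, its top is at most 70 mm above the table. About 6 N on the bar holds it at 0.50.
- bar_mid (a point): Middle of the upper face of the press bar, a flat steel strip on the flap's shaft, moving with the flap: jig x -125 to 40 mm, 34 mm wide. At rest it slopes, outer (-y) edge high, and this point is at jig y -76, z 42 mm. At flap angle 0.50 it lies level, upper face 25 mm above the table, jig y -58 to -92 mm; a fingertip can slide along it while holding it down.
- plaque: Loose rectangular wooden plaque with a white primed face and a round wooden boss mark, 70 mm along x, 50 mm along y, 18 mm thick, 40 to 85 g. Origin at the centre of its underside, which lies on the jig's board. It starts in the guide ahead of the flap, its x along the jig's x. Home against the stop its origin is at x = 55 mm in the jig's frame.
- tin: Bystander: small closed steel tin, 54 mm across, 50 mm tall; origin at its underside or, for a tool, its middle; not to be moved.
- sanding_block: Bystander: cork sanding block, 80 x 45 x 30 mm; origin at its underside or, for a tool, its middle; not to be moved.
- brush: Bystander: paint brush lying flat, 180 mm long; origin at its underside or, for a tool, its middle; not to be moved.
- blank: Bystander: round wooden blank lying flat, 60 mm across, 18 mm thick; origin at its underside or, for a tool, its middle; not to be moved.
- jar: Bystander: glass jar, 60 mm across, 75 mm tall; origin at its underside or, for a tool, its middle; not to be moved.
- knife: Bystander: putty knife lying flat, 200 mm long; origin at its underside or, for a tool, its middle; not to be moved.
- can: Bystander: paint can, 90 mm across, 110 mm tall; origin at its underside or, for a tool, its middle; not to be moved.
Things that resemble listed ones, but are neither listed nor needed, are in the scene too. Leave any orange or purple look-alike of the plaque alone.

How it is judged:
On the way, in this order (a step that is already met when the one before it is completed fails the run):
1. A finger holds the flap raised by its bar while the plaque is still ahead of the flap (value of joint flap above 0.36 rad and contact force between the fingers and jig above 0.5 N and x of plaque in the frame of jig below 0.018 m), for 0.2 s.
2. With the flap still held raised by a finger, the plaque is pushed home against the stop (value of joint flap above 0.36 rad and contact force between the fingers and jig above 0.5 N and x of plaque in the frame of jig above 0.05 m), for 0.1 s.
At the end, for the whole second after the job is handed in: The plaque lies flat and square in the guide within 5 mm of the end stop, at rest, and the flap has come down and rests on it (flap angle 0.17 to 0.29 rad) (x of plaque in the frame of jig between 0.05 and 0.058 m and y of plaque in the frame of jig between -0.006 and 0.006 m and z of plaque in the frame of jig between 0.012 and 0.018 m and angle between the x axis of plaque and the x axis of jig, either way round below 0.08 rad and value of joint flap between 0.17 and 0.29 rad and velocity of joint flap below 0.05 rad/s and linear speed of plaque below 0.01 m/s); the robot touches nothing.
It fails at once if the plaque is lifted more than 8 mm or tipped more than 0.2 rad (height (world z) of plaque above 0.023 m or angle between plaque's own z axis and vertical above 0.2 rad).
It fails at once if a bystander is moved more than 15 mm (distance of any of tin, sanding_block, brush, blank, jar, knife, can from where it was at the start of the episode above 0.015 m).
It also fails if it takes over 38 s, if anything falls off the work surface, if the arm or the gripper's body presses on something with over 40 N, if the wrist force passes 120 N, or if a joint passes its speed limit or range.

## Working session

There is one attempt and no reset: what is moved stays moved. The work goes in short steps, Python scripts to look and compute and a tool call to move; the robot and the scene stay as the last step left them, time stands still between calls to the robot, and variables do not carry over. Pictures are saved under pics/ and viewed, and the job is handed in when it is done.

Besides the shell and the picture viewer there is one more tool, called as name(argument=value, ...), one argument or row to a line, values as JSON. play_rows: Moves the arm, as the interface text tells. Its arguments: {"type":"object","properties":{"series":{"type":"string"},"newtons":{"type":"number"}},"required":["series"]}

```bash
ls; mkdir -p pics
python3 - <<'E'
from workcell import get_state, cams, workorder
import cv2
print(get_state())
for n in ("scene","top"):
    im=cams.read_camera(n); cv2.imwrite(f"pics/{n}0.png",im[:,:,::-1]); print(n,cams.get_calibration(n))
E
```

```text
pics
{'clock': 0.0, 'joint_pos': array([-1.32559841e+00,  3.13996458e-01,  4.49987680e-02,  1.30358523e+00,
        1.20409261e-05,  1.43117637e+00]), 'qvel': array([ 0.00190872,  0.00106008,  0.0010519 ,  0.00168465,  0.00038574,
       -0.00160598]), 'tau': array([-8.75963860e-05, -4.80626678e+01,  2.98532724e+01,  1.93779438e-02,
        8.33561870e-06,  8.36424050e-06]), 'tcp_pos': array([ 0.2157201 , -0.53250367,  0.24941916]), 'orientation': array([-8.92372126e-04,  9.81546046e-01,  1.91223851e-01, -4.11223594e-05]), 'wrist_force': array([-0.09947096,  0.7678937 ,  0.11201884]), 'ft_torque': array([-0.02883718,  0.06189765,  0.01472678]), 'finger_gap': 0.08555358881309963}
scene {'fx': 452.84894782880144, 'fy': 452.84894782880144, 'cx': 326.10842172354506, 'cy': 207.13895783514099, 'rvec': array([ 1.73309447,  1.66718097, -0.78196509]), 'tvec': array([-0.01124664, -0.29631086,  1.99190871])}
top {'fx': 473.44609305945943, 'fy': 473.44609305945943, 'cx': 316.5346365052735, 'cy': 198.4516718947629, 'rvec': array([ 2.1241304 , -2.16736974,  0.15931859]), 'tvec': array([0.02456376, 0.51047558, 1.67189213])}
```

View pics/scene0.png

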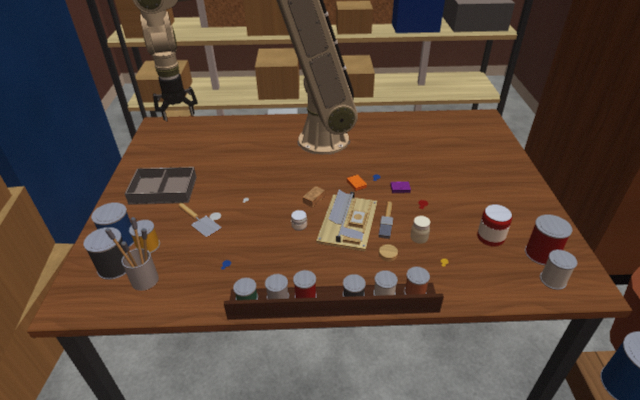

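View pics/top0.png

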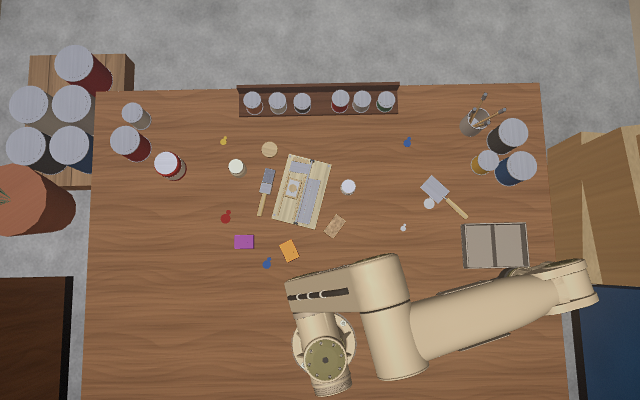

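Run:
```python
import cv2
a=cv2.imread('pics/top0.png')[140:240,225:365]; b=cv2.imread('pics/scene0.png')[165:265,280:440]
cv2.imwrite('pics/top0c.png',cv2.resize(a,None,fx=5.5,fy=5.5,interpolation=cv2.INTER_CUBIC))
cv2.imwrite('pics/scene0c.png',cv2.resize(b,None,fx=5,fy=5,interpolation=cv2.INTER_CUBIC))
```

```text
(no output)
```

View pics/top0c.png

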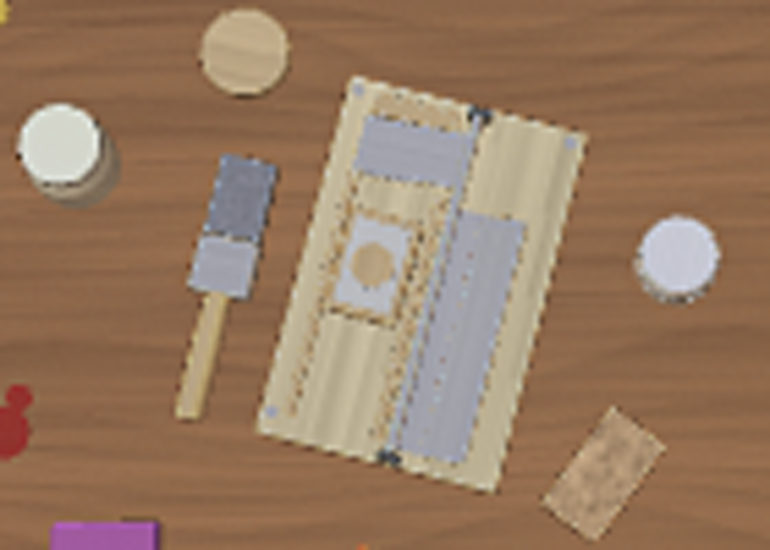

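View pics/scene0c.png

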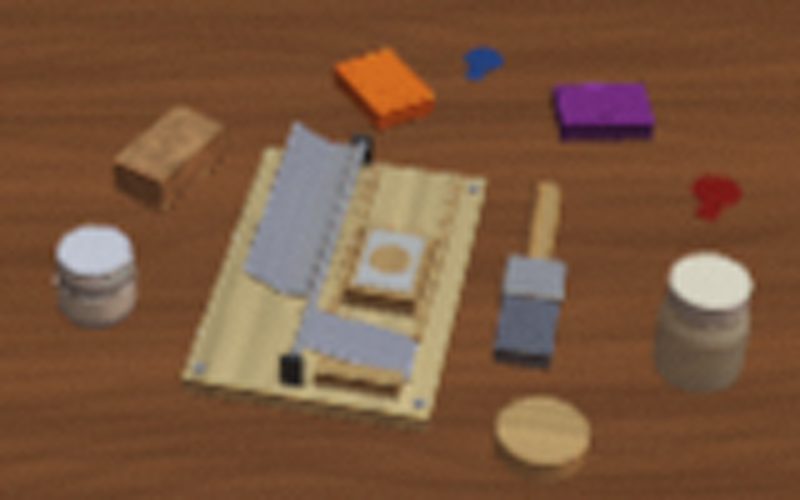

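```bash
cat > h.py <<'E'
import numpy as np, cv2
from scipy.spatial.transform import Rotation as R
from workcell import get_state, cams, workorder
def ray(cal,uv,fish=False):
    Rm=cv2.Rodrigues(np.array(cal['rvec']))[0]; t=np.array(cal['tvec'])
    x=(uv[0]-cal['cx'])/cal['fx']; y=(uv[1]-cal['cy'])/cal['fy']
    if fish:
        r=np.hypot(x,y); s=np.sin(r)/r if r>1e-9 else 1; d=np.array([x*s,y*s,np.cos(r)])
    else: d=np.array([x,y,1.])
    return -Rm.T@t, Rm.T@d
def onz(cal,uv,z,fish=False):
    c,d=ray(cal,uv,fish); return c+d*(z-c[2])/d[2]
def fit(jp,wp):
    jp=np.array(jp)[:,:2];wp=np.array(wp)[:,:2]
    a=jp-jp.mean(0);b=wp-wp.mean(0)
    th=np.arctan2((a[:,0]*b[:,1]-a[:,1]*b[:,0]).sum(),(a*b).sum())
    M=np.array([[np.cos(th),-np.sin(th)],[np.sin(th),np.cos(th)]])
    o=wp.mean(0)-M@jp.mean(0)
    return th,o,(wp-(jp@M.T+o))
E
python3 - <<'E'
from h import *
jc=[(.115,.05),(.115,-.115),(-.135,-.115),(-.135,.05)]
for n,pts in (("top",[(355/5.5+225,77/5.5+140),(587/5.5+225,132/5.5+140),(495/5.5+225,490/5.5+140),(258/5.5+225,433/5.5+140)]),
 ("scene",[(430/5+280,417/5+165),(186/5+280,380/5+165),(268/5+280,150/5+165),(485/5+280,178/5+165)])):
    cal=cams.get_calibration(n); print(n,ray(cal,(320,200))[0])
    w=[onz(cal,p,.015) for p in pts]; th,o,r=fit(jc,w); print(np.round(w,4),th,np.degrees(th),o,np.round(r,4))
cal=cams.get_calibration("top")
th,o,r=fit(jc,[onz(cal,p,.015) for p in [(355/5.5+225,77/5.5+140),(587/5.5+225,132/5.5+140),(495/5.5+225,490/5.5+140),(258/5.5+225,433/5.5+140)]])
M=np.array([[np.cos(th),-np.sin(th)],[np.sin(th),np.cos(th)]])
def px(x,y): return (x/5.5+225,y/5.5+140)
for nm,p,z in (("boss",px(373,265),.033),("knifeTip",px(185,415),.01),("jarR",px(60,145),.075),("tin",px(680,253),.05),("block1",px(613,410),.03),("block2",px(545,500),.03),("knifetop",px(250,157),0)):
    w=onz(cal,p,z)[:2]; print(nm,w,"jig",(w-o)@M)
E
```

```text
top [0.2609089  0.01926264 1.72857383]
[[ 0.6829  0.111   0.015 ]
 [ 0.6418 -0.0446  0.015 ]
 [ 0.4021  0.022   0.015 ]
 [ 0.443   0.1779  0.015 ]] -0.26726734506326 -15.313290873791436 [0.56067674 0.09529134] [[-0.0019 -0.0022]
 [ 0.0006  0.0014]
 [ 0.002   0.002 ]
 [-0.0007 -0.0012]]
scene [ 1.71395885 -0.04394493  1.05642833]
[[ 0.6896  0.1151  0.015 ]
 [ 0.649  -0.0412  0.015 ]
 [ 0.4097  0.0243  0.015 ]
 [ 0.4491  0.18    0.015 ]] -0.2610858984309222 -14.959120070473126 [0.56740204 0.09833233] [[-0.0018 -0.0019]
 [ 0.0002  0.0012]
 [ 0.0024  0.0022]
 [-0.0008 -0.0015]]
boss [0.55096955 0.09961904] jig [-0.01050548  0.00161042]
knifeTip [0.45647235 0.22674244] jig [-0.13522055  0.09926404]
jarR [0.62678035 0.29953358] jig [0.00981696 0.21444861]
tin [ 0.55197475 -0.10207971] jig [ 0.04373203 -0.19266179]
block1 [ 0.45183723 -0.05643349] jig [-0.06490525 -0.17508218]
block2 [ 0.39365922 -0.01049947] jig [-0.13314875 -0.14614362]
knifetop [0.63247876 0.1835314 ] jig [0.04594885 0.10406989]
```

play_rows(
  series="70 3.96 -3.91 0 0 0 0;70 3.96 -3.91 0 0 0 0;70 3.96 -3.91 0 0 0 0;70 3.96 -3.91 0 0 0 0;70 3.96 -3.91 0 0 0 0;70 3.96 -3.91 0 0 0 0;70 3.96 -3.91 0 0 0 0;70 3.96 -3.91 0 0 0 0;70 3.96 -3.91 0 0 0 0;70 3.96 -3.91 0 0 0 0;70 3.96 -3.91 0 0 0 0;70 3.96 -3.91 0 0 0 0",
)

```text
clock: 1.6
tcp_pos: [0.4804, 0.0822, 0.2501]
orientation: [0.0, 0.982, 0.191, -0.0]
wrist_force: [1.2, -1.3, -0.2]
finger_gap: 0.0599
```

play_rows(
  series="70 0 0 0.8 0 0 6.2;70 0 0 0.8 0 0 6.2;70 0 0 0.8 0 0 6.2;70 0 0 0.8 0 0 6.2;70 0 0 0.8 0 0 6.2;70 0 0 0.8 0 0 6.2;70 0 0 0 0 0 0;70 0 0 0 0 0 0",
)

```text
clock: 2.6
tcp_pos: [0.472, 0.0127, 0.2023]
orientation: [-0.027, 0.996, -0.087, -0.0]
wrist_force: [0.3, -0.1, -0.4]
finger_gap: 0.0598
```

Run:
```python
from h import *
s=get_state(); print(s)
cal=cams.get_calibration("wrist"); im=cams.read_camera("wrist"); cv2.imwrite("pics/w1.png",im[:,:,::-1])
print(cal,ray(cal,(320,200),True)); np.save('calw1.npy',cal,allow_pickle=True)
print(R.from_quat(s['orientation'],scalar_first=True).as_matrix())
```

```text
{'clock': 2.6, 'joint_pos': array([-0.17570901,  0.13622907, -0.30183115,  1.1383422 ,  0.05351086,
        3.14056478]), 'qvel': array([ 0.01791199, -0.00140557,  0.0080442 , -0.00140235, -0.00103088,
        0.00024403]), 'tau': array([-5.51323202e-01, -3.64990819e+01,  2.84625077e+01,  6.21242146e-02,
        1.53300595e-01,  1.45918157e-04]), 'tcp_pos': array([0.47196613, 0.01273349, 0.20225213]), 'orientation': array([-2.68950349e-02,  9.95821242e-01, -8.72727083e-02, -4.30135850e-04]), 'wrist_force': array([ 0.31685204, -0.12311339, -0.37275287]), 'ft_torque': array([-0.02850354, -0.02557708, -0.00185373]), 'finger_gap': 0.05981554556533487}
{'fx': 309.70691628693146, 'fy': 309.70691628693146, 'cx': 320.81914754997905, 'cy': 201.34011727028982, 'rvec': array([-1.92063223,  2.27341515,  0.37667674]), 'tvec': array([0.10517839, 0.42113775, 0.45647345])} (array([ 0.53937681, -0.00613383,  0.32530378]), array([-0.26246761,  0.10085741, -0.95965543]))
[[ 0.98476658 -0.17383917  0.00383773]
 [-0.1737929  -0.98332026  0.05364037]
 [-0.00555108 -0.05349022 -0.99855294]]
```

View pics/w1.png

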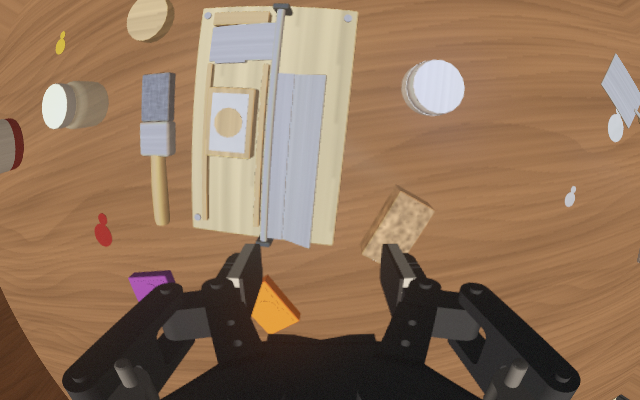

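Run:
```python
import cv2
a=cv2.imread('pics/w1.png')[0:250,180:370]
cv2.imwrite('pics/w1c.png',cv2.resize(a[:130],None,fx=4,fy=4,interpolation=cv2.INTER_CUBIC))
cv2.imwrite('pics/w1d.png',cv2.resize(a[120:],None,fx=4,fy=4,interpolation=cv2.INTER_CUBIC))
```

```text
(no output)
```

View pics/w1c.png

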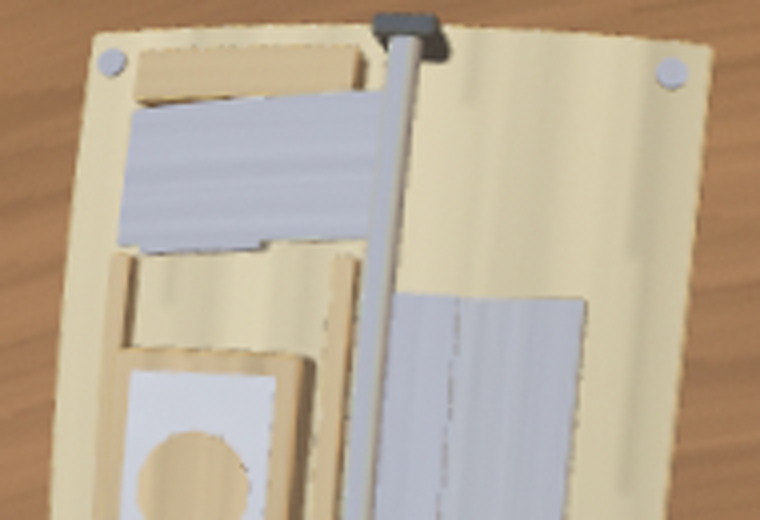

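View pics/w1d.png

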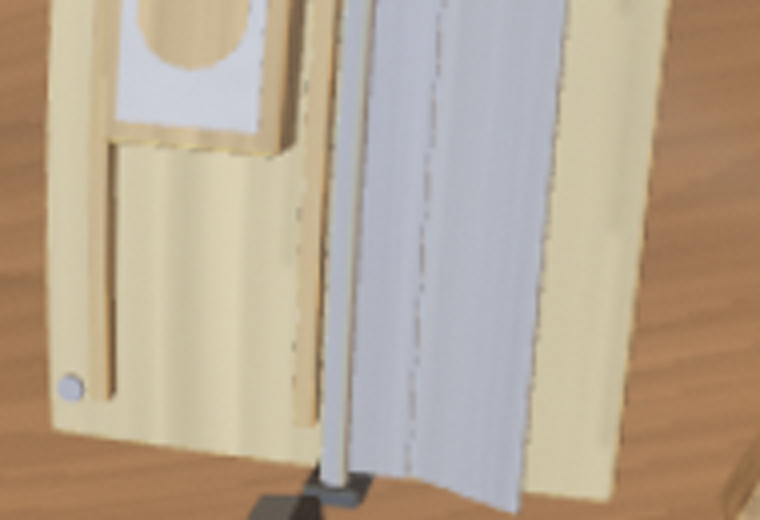

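Run:
```python
from h import *
cal=np.load('calw1.npy',allow_pickle=True).item()
C=lambda x,y:((x+.5)/4+180-.5,(y+.5)/4-.5); D=lambda x,y:((x+.5)/4+180-.5,(y+.5)/4+120-.5)
jc=[(.115,.05),(.115,-.115),(-.135,-.115),(-.135,.05)]
w=[onz(cal,p,.015,True) for p in (C(94,33),C(713,47),D(612,500),D(52,430))]
th,o,r=fit(jc,w); print(th,o,np.round(r,4))
M=np.array([[np.cos(th),-np.sin(th)],[np.sin(th),np.cos(th)]])
for n,p,z in (("pl rearL",D(107,140),.033),("rearR",D(275,155),.033),("frL",C(118,347),.033),("frR",C(303,355),.033),("boss",C(193,482),.033),
  ("barOutFront",C(585,298),.05),("barOutRear",D(515,513),.05),("railLend",D(102,399),.023),("shaft near end",D(335,480),.039),("block",(371,230),.03),("blockTL",(402,187),.03),("blockBR",(433,211),.03)):
    q=onz(cal,p,z,True)[:2]; print(n,np.round(q,4),"jig",np.round((q-o)@M*1000,1))
```

```text
-0.27264567050144917 [0.56195213 0.0959745 ] [[-0.0007 -0.0004]
 [-0.0011  0.0009]
 [ 0.0013  0.0001]
 [ 0.0005 -0.0007]]
pl rearL [0.5251 0.1303] jig [-44.7  23.1]
rearR [0.5126 0.0867] jig [-45.1 -22.2]
frL [0.5919 0.1124] jig [24.4 23.9]
frR [0.5781 0.0661] jig [ 23.6 -24.5]
boss [0.5539 0.0995] jig [-8.7  1.2]
barOutFront [ 0.5757 -0.0022] jig [ 39.7 -90.9]
barOutRear [0.4178 0.0426] jig [-124.4  -90.2]
railLend [0.4551 0.1561] jig [-119.1   29.1]
shaft near end [0.4286 0.089 ] jig [-126.5  -42.6]
block [ 0.4188 -0.0212] jig [-106.3 -151.4]
blockTL [ 0.4589 -0.0577] jig [ -57.9 -175.8]
blockBR [ 0.4285 -0.088 ] jig [ -79.  -213.1]
```

play_rows(
  series="70 0 0 0 0 0 -10;70 0 0 0 0 0 -10;70 0 0 0 0 0 -10;70 0 0 0 0 0 -10;70 0 0 0 0 0 -10;70 0 0 0 0 0 -10;70 0 0 0 0 0 -10;70 0 0 0 0 0 -10;70 0 0 0 0 0 -10;70 0 0 0 0 0 -10;70 0 0 0 0 0 -10;70 0 0 0 0 0 -10",
)

```text
clock: 4.15
tcp_pos: [0.4723, 0.0136, 0.2026]
orientation: [-0.013, 0.57, 0.821, 0.023]
wrist_force: [-0.2, -0.1, 0.2]
finger_gap: 0.0596
```

```bash
cat > tgt.py <<'E'
from h import *
import sys
th=-0.2715; o=np.array([.562,.096]); M=np.array([[np.cos(th),-np.sin(th)],[np.sin(th),np.cos(th)]])
def go(jx,jy,z):
    s=get_state(); Rc=R.from_quat(s['orientation'],scalar_first=True)
    Rd=R.from_matrix(np.array([[-np.cos(th),-np.sin(th),0],[-np.sin(th),np.cos(th),0],[0,0,-1]]))
    p=np.r_[o+M@np.array([jx,jy]),z]
    rel=Rc.inv()*Rd
    tx=s['tcp_pos']; 
    print('clock',s['clock'],'j',np.round(s['joint_pos'],2),'tcp jig',np.round((tx[:2]-o)@M*1000,1),np.round(tx[2]*1000,1))
    print('shift in current frame cm',np.round(Rc.inv().apply(p-tx)*100,2),'in final frame',np.round(Rd.inv().apply(p-tx)*100,2),'rot deg',np.round(np.degrees(rel.as_rotvec()),2))
    print('F',np.round(s['wrist_force'],2),s['finger_gap'])
if __name__=="__main__": go(*[float(a)/1000 for a in sys.argv[1:4]])
E
python3 tgt.py -75 -37 200
```

```text
clock 4.15 j [-0.17  0.14 -0.3   1.14  0.05  1.04] tcp jig [ -64.3 -103.5] 202.6
shift in current frame cm [5.98 3.03 0.62] in final frame [1.07 6.65 0.26] rot deg [  2.52  -1.95 -54.01]
F [-0.21 -0.08  0.19] 0.05960818716488559
```

play_rows(
  series="70 0 0 0 0.42 -0.33 -9;70 0 0 0 0.42 -0.33 -9;70 0 0 0 0.42 -0.33 -9;70 0 0 0 0.42 -0.33 -9;70 0 0 0 0.42 -0.33 -9;70 0 0 0 0.42 -0.33 -9;70 0.36 2.2 2.5 0 0 0;70 0.36 2.2 2.5 0 0 0;70 0.35 2.2 2.5 0 0 0;70 0 0 0 0 0 0;70 0 0 0 0 0 0",
)

```text
clock: 5.52
tcp_pos: [0.4803, 0.0792, 0.128]
orientation: [0.0, 0.139, 0.99, -0.0]
wrist_force: [-0.8, -0.6, -0.0]
finger_gap: 0.0598
```

```bash
python3 tgt.py -75 -37 60
python3 - <<'E'
from h import *
cal=cams.get_calibration("wrist"); im=cams.read_camera("wrist"); cv2.imwrite("pics/w2.png",im[:,:,::-1])
np.save('calw2.npy',cal,allow_pickle=True)
E
```

```text
clock 5.525 j [-0.    0.22 -0.39  0.96 -0.    0.28] tcp jig [-74.3 -38.1] 128.0
shift in current frame cm [0.08 0.11 6.8 ] in final frame [0.07 0.11 6.8 ] rot deg [-0.03  0.02 -0.38]
F [-0.76 -0.58 -0.05] 0.05981936841975103
```

View pics/w2.png

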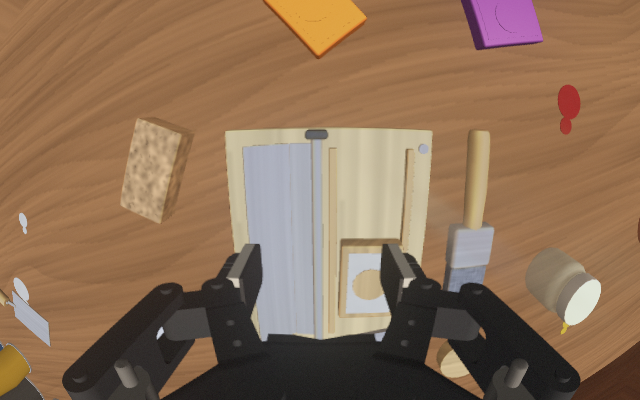

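Run:
```python
from h import *
import cv2
cal=np.load('calw2.npy',allow_pickle=True).item(); s=get_state()
Rc=R.from_quat(s['orientation'],scalar_first=True)
for uv,y in (((261,246),-.03),((381,246),.03),((245,244),-.0345),((260,295),-.03)):
    c,d=ray(cal,uv,True); c=Rc.inv().apply(c-s['tcp_pos']); d=Rc.inv().apply(d)
    k=(y-c[1])/d[1]; print(uv,np.round(c,4),np.round(c+k*d,4))
a=cv2.imread('pics/w2.png')[225:345,200:440]; cv2.imwrite('pics/w2c.png',cv2.resize(a,None,fx=3.3,fy=3.3,interpolation=cv2.INTER_CUBIC))
```

```text
(261, 246) [ 7.160e-02 -1.000e-04 -1.234e-01] [ 0.0083 -0.03    0.0158]
(381, 246) [ 7.160e-02 -1.000e-04 -1.234e-01] [0.0078 0.03   0.0169]
(245, 244) [ 7.160e-02 -1.000e-04 -1.234e-01] [ 0.0152 -0.0345  0.0023]
(260, 295) [ 7.160e-02 -1.000e-04 -1.234e-01] [-0.0128 -0.03    0.0034]
```

View pics/w2c.png

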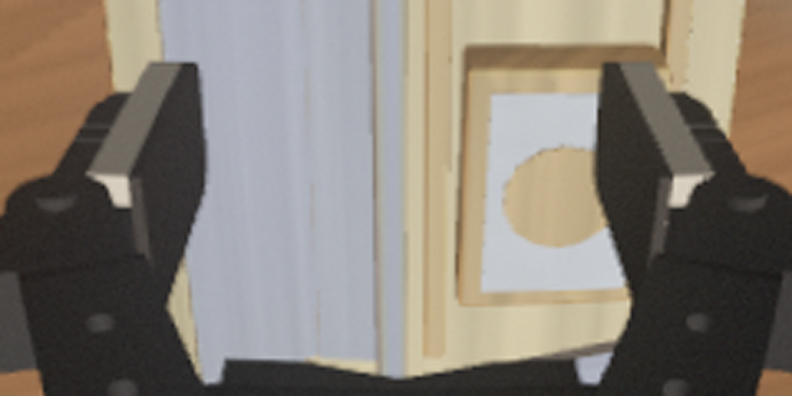

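play_rows(
  series="70 0.07 0.11 2.5 0 0 -0.4;70 0 0 2.5 0 0 0;70 0 0 0.8 0 0 0;70 0 0 0 0 0 0;70 0 0 0 0 0 0",
)

```text
clock: 6.2
tcp_pos: [0.4805, 0.08, 0.0704]
orientation: [0.001, 0.136, 0.991, -0.0]
wrist_force: [-0.0, -0.2, 0.7]
finger_gap: 0.0599
```

play_rows(
  series="70 0 0 0.5 0 0 0;70 0 0 0.4 0 0 0;70 0 0 0.3 0 0 0;70 0 0 0.3 0 0 0;70 0 0 0 0 0 0",
)

```text
clock: 6.82
tcp_pos: [0.4794, 0.0801, 0.0542]
orientation: [-0.0, 0.136, 0.991, -0.0]
wrist_force: [-1.5, 0.2, 1.9]
finger_gap: 0.0597
```

play_rows(
  series="70 0 0 0.3 0 0 0;70 0 0 0.3 0 0 0;70 0 0 0 0 0 0",
)

```text
clock: 7.2
tcp_pos: [0.4797, 0.08, 0.0482]
orientation: [-0.0, 0.136, 0.991, -0.0]
wrist_force: [0.3, -1.1, 3.5]
finger_gap: 0.0602
```

play_rows(
  series="70 0 0 0.3 0 0 0;70 0 0 0.2 0 0 0;70 0 0 0 0 0 0",
)

```text
clock: 7.58
tcp_pos: [0.4798, 0.0804, 0.0433]
orientation: [0.0, 0.136, 0.991, 0.0]
wrist_force: [-0.1, 0.0, 4.7]
finger_gap: 0.0598
```

```bash
python3 tgt.py -75 -37 40
python3 - <<'E'
from h import *
for n in ("wrist","scene"):
    np.save(f'cal{n}3.npy',cams.get_calibration(n),allow_pickle=True)
    im=cams.read_camera(n)[:,:,::-1]; 
    if n=="scene": im=cv2.resize(im[165:265,280:440],None,fx=5,fy=5,interpolation=cv2.INTER_CUBIC)
    cv2.imwrite(f"pics/{n}3.png",im)
E
```

```text
clock 7.575 j [ 0.    0.31 -0.51  0.75  0.    0.27] tcp jig [-75.  -37.1] 43.3
shift in current frame cm [-0.    0.01  0.33] in final frame [-0.    0.01  0.33] rot deg [ 0.01  0.   -0.05]
F [-0.13  0.03  4.71] 0.05978529660590857
```

View pics/wrist3.png

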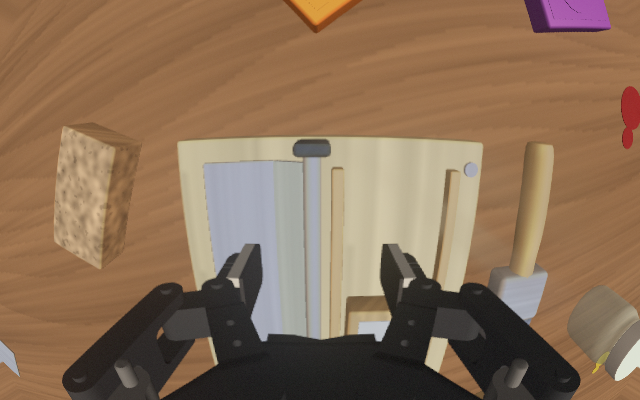

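View pics/scene3.png

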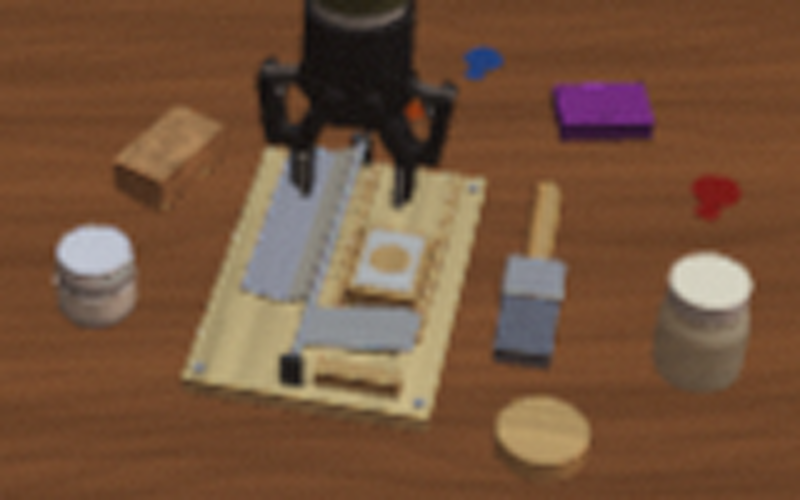

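play_rows(
  series="70 0 0 0.2 0 0 0;70 0 0 0.15 0 0 0;70 0 0 0 0 0 0;70 0 0 0 0 0 0",
)

```text
clock: 8.18
tcp_pos: [0.4799, 0.0809, 0.0402]
orientation: [0.0, 0.136, 0.991, 0.001]
wrist_force: [-0.0, 2.6, 6.8]
finger_gap: 0.0597
```

```bash
python3 tgt.py 9 -37 40
python3 - <<'E'
from h import *
for n in ("scene",):
    im=cams.read_camera(n)[:,:,::-1]; 
    if n=="scene": im=cv2.resize(im[185:265,330:410],None,fx=7,fy=7,interpolation=cv2.INTER_CUBIC)
    cv2.imwrite(f"pics/{n}4.png",im)
E
```

```text
clock 8.175 j [ 0.    0.32 -0.51  0.74  0.    0.27] tcp jig [-75.  -36.6] 40.2
shift in current frame cm [-8.4  -0.04  0.02] in final frame [-8.4  -0.04  0.02] rot deg [ 0.08  0.01 -0.03]
F [-0.04  2.62  6.8 ] 0.059693395923543176
```

View pics/scene4.png

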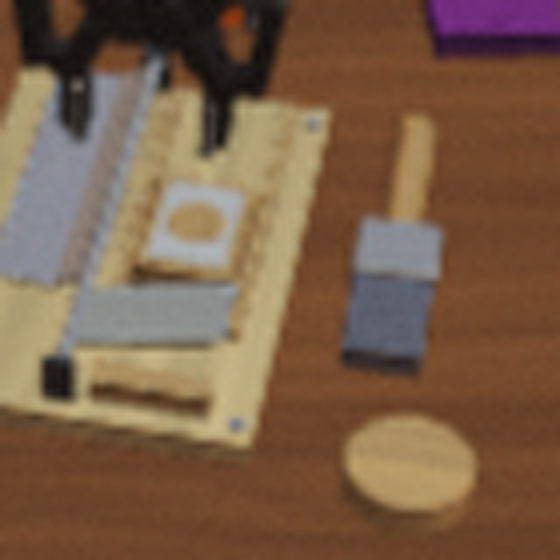

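play_rows(
  series="70 -0.4 0 0 0 0 0;70 -0.6 0 0 0 0 0;70 -0.6 0 0 0 0 0;70 -0.6 0 0 0 0 0;70 -0.6 0 0 0 0 0;70 -0.6 0 0 0 0 0;70 -0.4 0 0 0 0 0;70 0 0 0 0 0 0",
)

```text
clock: 9.22
tcp_pos: [0.5147, 0.0701, 0.0394]
orientation: [-0.002, 0.136, 0.991, -0.0]
wrist_force: [-3.4, 0.8, 5.7]
finger_gap: 0.0592
```

```bash
python3 tgt.py 9 -37 40
python3 - <<'E'
from h import *
for n in ("scene",):
    im=cams.read_camera(n)[:,:,::-1]; 
    if n=="scene": im=cv2.resize(im[185:265,330:410],None,fx=7,fy=7,interpolation=cv2.INTER_CUBIC)
    cv2.imwrite(f"pics/{n}5.png",im)
E
```

```text
clock 9.225 j [-0.02  0.37 -0.43  0.77  0.    0.25] tcp jig [-38.6 -37.6] 39.4
shift in current frame cm [-4.76  0.07 -0.08] in final frame [-4.76  0.06 -0.06] rot deg [-0.05 -0.18 -0.07]
F [-3.38  0.77  5.71] 0.05919935306022914
```

View pics/scene5.png

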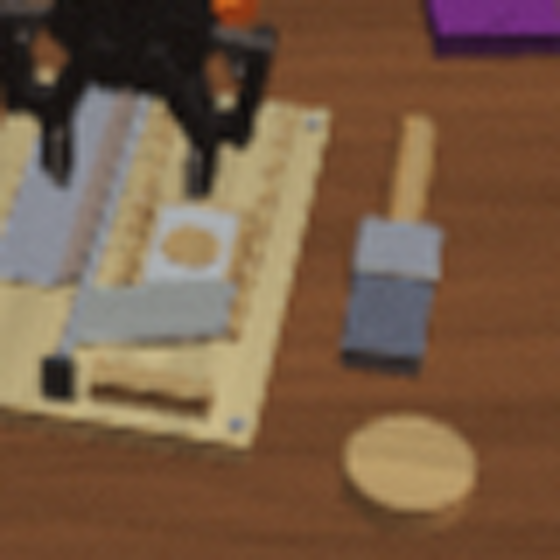

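play_rows(
  series="70 -0.4 0 0 0 0 0;70 -0.6 0 0 0 0 0;70 -0.6 0 0 0 0 0;70 -0.6 0 0 0 0 0;70 -0.6 0 0 0 0 0;70 -0.6 0 0 0 0 0;70 -0.4 0 0 0 0 0;70 -0.2 0 0 0 0 0;70 0 0 0 0 0 0",
)

```text
clock: 10.4
tcp_pos: [0.553, 0.0595, 0.0393]
orientation: [-0.002, 0.136, 0.991, -0.0]
wrist_force: [-4.4, 1.6, 6.8]
finger_gap: 0.0596
```

```bash
python3 tgt.py 9 -37 40
python3 - <<'E'
from h import *
for n in ("scene",):
    im=cams.read_camera(n)[:,:,::-1]; 
    if n=="scene": im=cv2.resize(im[185:265,330:410],None,fx=7,fy=7,interpolation=cv2.INTER_CUBIC)
    cv2.imwrite(f"pics/{n}6.png",im)
E
```

```text
clock 10.4 j [-0.04  0.43 -0.33  0.81  0.    0.24] tcp jig [  1.1 -37.6] 39.3
shift in current frame cm [-0.79  0.06 -0.07] in final frame [-0.79  0.06 -0.07] rot deg [-0.04 -0.21 -0.06]
F [-4.42  1.64  6.85] 0.05960818861628243
```

View pics/scene6.png

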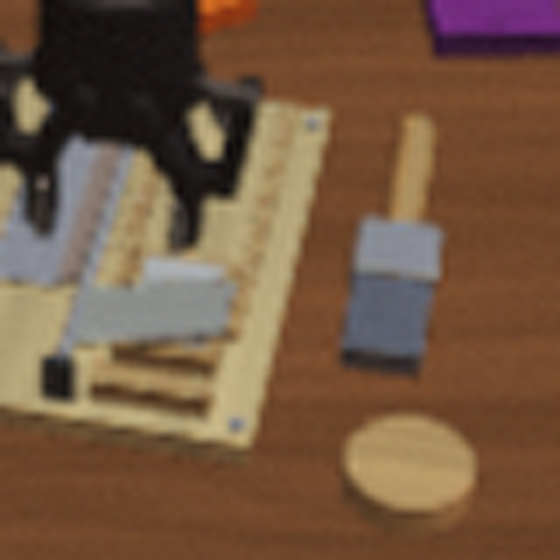

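play_rows(
  series="70 -0.2 0 0 0 0 0;70 -0.2 0 0 0 0 0;70 -0.15 0 0 0 0 0;70 0 0 0 0 0 0",
)

```text
clock: 10.95
tcp_pos: [0.5581, 0.058, 0.0393]
orientation: [-0.002, 0.136, 0.991, -0.0]
wrist_force: [-4.2, 0.9, 6.9]
finger_gap: 0.0597
```

play_rows(
  series="70 -0.1 0 0 0 0 0;70 -0.1 0 0 0 0 0;70 0 0 0 0 0 0",
)

```text
clock: 11.32
tcp_pos: [0.5599, 0.0576, 0.0393]
orientation: [-0.002, 0.136, 0.991, -0.0]
wrist_force: [-4.2, 0.6, 7.2]
finger_gap: 0.0596
```

```bash
python3 tgt.py 9 -37 40
python3 - <<'E'
from h import *
for n in ("scene",):
    im=cams.read_camera(n)[:,:,::-1]; 
    if n=="scene": im=cv2.resize(im[185:265,330:410],None,fx=7,fy=7,interpolation=cv2.INTER_CUBIC)
    cv2.imwrite(f"pics/{n}7.png",im)
E
```

```text
clock 11.325 j [-0.04  0.44 -0.31  0.82  0.    0.23] tcp jig [  8.3 -37.6] 39.3
shift in current frame cm [-0.07  0.06 -0.07] in final frame [-0.07  0.06 -0.07] rot deg [-0.04 -0.24 -0.06]
F [-4.15  0.62  7.23] 0.059568520702106206
```

View pics/scene7.png

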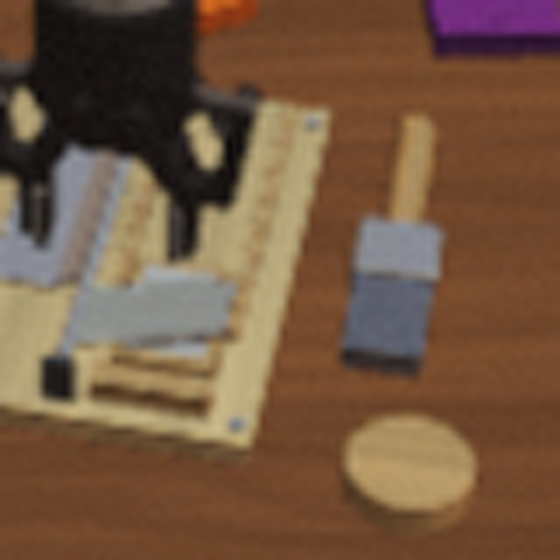

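play_rows(
  series="70 -0.1 0 0 0 0 0;70 0 0 0 0 0 0",
)

```text
clock: 11.62
tcp_pos: [0.5608, 0.0573, 0.0393]
orientation: [-0.002, 0.136, 0.991, -0.0]
wrist_force: [-4.9, -0.2, 6.5]
finger_gap: 0.0596
```

play_rows(
  series="70 -0.1 0 0 0 0 0;70 0 0 0 0 0 0",
)

```text
clock: 11.88
tcp_pos: [0.5609, 0.0573, 0.0391]
orientation: [-0.003, 0.136, 0.991, 0.0]
wrist_force: [-6.0, 1.3, 8.3]
finger_gap: 0.0596
```

play_rows(
  series="70 -0.1 0 0 0 0 0;70 0 0 0 0 0 0",
)

```text
clock: 12.12
tcp_pos: [0.561, 0.0573, 0.039]
orientation: [-0.004, 0.135, 0.991, 0.0]
wrist_force: [-9.3, 2.2, 9.7]
finger_gap: 0.0595
```

play_rows(
  series="70 0.2 0 0 0 0 0;70 0.4 0 0 0 0 0;70 0.4 0 0 0 0 0;70 0 0 0 0 0 0",
)

```text
clock: 12.62
tcp_pos: [0.5569, 0.0588, 0.0407]
orientation: [0.002, 0.136, 0.991, -0.0]
wrist_force: [1.8, -1.7, 6.1]
finger_gap: 0.0596
```

```bash
python3 tgt.py 9 -37 40
python3 - <<'E'
from h import *
for n in ("scene",):
    im=cams.read_camera(n)[:,:,::-1]; 
    if n=="scene": im=cv2.resize(im[185:265,330:410],None,fx=7,fy=7,interpolation=cv2.INTER_CUBIC)
    cv2.imwrite(f"pics/{n}8.png",im)
E
```

```text
clock 12.625 j [-0.04  0.43 -0.33  0.81 -0.    0.23] tcp jig [  5.1 -37.2] 40.7
shift in current frame cm [-0.39  0.02  0.07] in final frame [-0.39  0.02  0.07] rot deg [ 0.    0.21 -0.06]
F [ 1.84 -1.74  6.08] 0.05963565244427823
```

View pics/scene8.png

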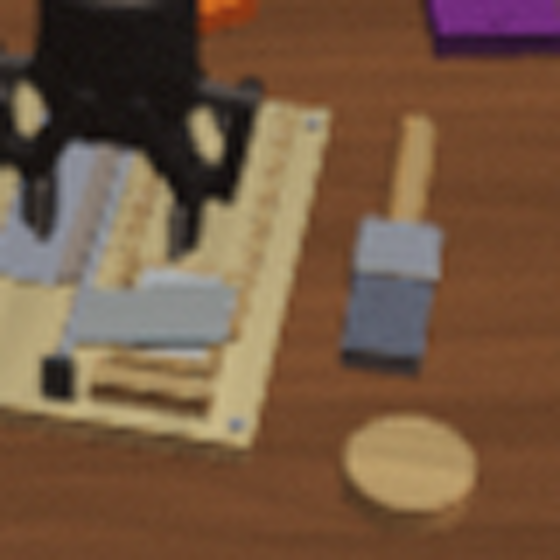

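Run:
```python
from h import *
cal=cams.get_calibration("scene"); th=-.265;o=np.array([.5674,.0983]); M=np.array([[np.cos(th),-np.sin(th)],[np.sin(th),np.cos(th)]])
for n,uv,z in (("plaque front top",(185,354),.033),("stop top near? ",(160,362),.029),("stop top front",(150,385),.029),("rear top",(190,268),.033)):
    q=onz(cal,(330+uv[0]/7,185+uv[1]/7),z)[:2]; print(n,np.round((q-o)@M*1000,1))
```

```text
plaque front top [80.2 10.2]
stop top near?  [84.  -0.8]
stop top front [100.1  -2.5]
rear top [20.9  2. ]
```

Run:
```python
from h import *
im8=cams.read_camera("scene")[:,:,::-1]; cv2.imwrite('pics/s8full.png',im8)
im0=cv2.imread('pics/scene0.png')
cal=cams.get_calibration("scene"); th=-.265;o=np.array([.5674,.0983]); M=np.array([[np.cos(th),-np.sin(th)],[np.sin(th),np.cos(th)]])
Rm,t=cv2.Rodrigues(np.array(cal['rvec']))[0],np.array(cal['tvec'])
def prof(im,xs,y,z):
    P=np.array([np.r_[o+M@np.array([x,y]),z] for x in xs])@Rm.T+t
    u=(P[:,0]/P[:,2]*cal['fx']+cal['cx']).astype(np.float32);v=(P[:,1]/P[:,2]*cal['fy']+cal['cy']).astype(np.float32)
    g=cv2.remap(im,u[None],v[None],cv2.INTER_LINEAR)[0]; return g
for nm,im,a,b in (("before",im0,15,45),("after",im8,70,112)):
    xs=np.arange(a,b,1.5)/1000
    for y in (.008,.014):
        g=prof(im,xs,y,.033); print(nm,y); print([(round(x*1000,1),tuple(map(int,c))) for x,c in zip(xs,g)])
a=im8[215:255,335:380]; cv2.imwrite('pics/s8z.png',cv2.resize(a,None,fx=16,fy=14,interpolation=cv2.INTER_NEAREST))
```

```text
before 0.008
[(np.float64(15.0), (137, 156, 167)), (np.float64(16.5), (122, 149, 166)), (np.float64(18.0), (104, 141, 165)), (np.float64(19.5), (94, 133, 159)), (np.float64(21.0), (83, 124, 153)), (np.float64(22.5), (72, 114, 145)), (np.float64(24.0), (62, 102, 134)), (np.float64(25.5), (53, 88, 118)), (np.float64(27.0), (45, 73, 102)), (np.float64(28.5), (38, 62, 90)), (np.float64(30.0), (39, 63, 91)), (np.float64(31.5), (39, 64, 92)), (np.float64(33.0), (39, 64, 92)), (np.float64(34.5), (46, 73, 99)), (np.float64(36.0), (56, 85, 110)), (np.float64(37.5), (65, 97, 120)), (np.float64(39.0), (77, 111, 132)), (np.float64(40.5), (88, 125, 144)), (np.float64(42.0), (100, 140, 157)), (np.float64(43.5), (111, 153, 169))]
before 0.014
[(np.float64(15.0), (132, 155, 169)), (np.float64(16.5), (118, 148, 167)), (np.float64(18.0), (107, 141, 162)), (np.float64(19.5), (95, 134, 157)), (np.float64(21.0), (84, 126, 153)), (np.float64(22.5), (73, 114, 142)), (np.float64(24.0), (61, 96, 123)), (np.float64(25.5), (47, 75, 102)), (np.float64(27.0), (35, 57, 83)), (np.float64(28.5), (37, 59, 85)), (np.
[... 1716 characters left out ...]
 139, 159)), (np.float64(83.5), (96, 131, 153)), (np.float64(85.0), (86, 124, 148)), (np.float64(86.5), (76, 117, 143)), (np.float64(88.0), (72, 111, 135)), (np.float64(89.5), (69, 104, 127)), (np.float64(91.0), (65, 98, 119)), (np.float64(92.5), (76, 113, 136)), (np.float64(94.0), (87, 127, 152)), (np.float64(95.5), (97, 142, 167)), (np.float64(97.0), (99, 145, 171)), (np.float64(98.5), (99, 146, 172)), (np.float64(100.0), (100, 147, 173)), (np.float64(101.5), (97, 145, 170)), (np.float64(103.0), (93, 139, 163)), (np.float64(104.5), (87, 134, 156)), (np.float64(106.0), (78, 121, 144)), (np.float64(107.5), (64, 99, 125)), (np.float64(109.0), (50, 78, 106)), (np.float64(110.5), (41, 64, 93))]
```

View pics/s8z.png

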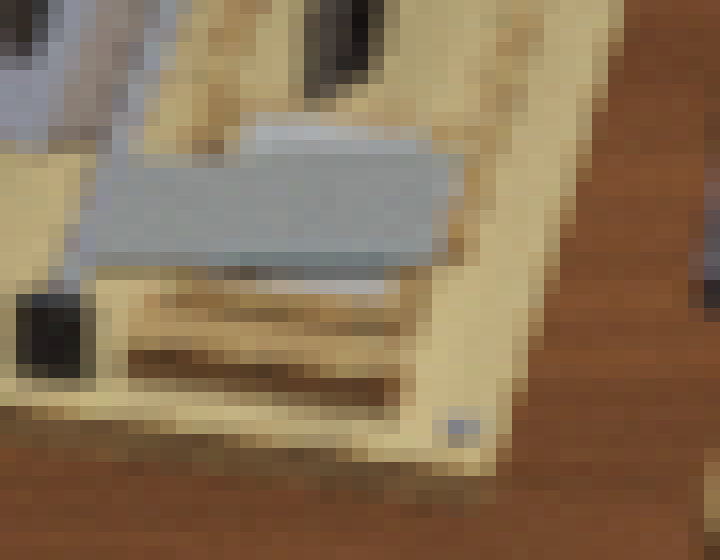

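play_rows(
  series="70 0 0 -0.4 0 0 0;70 0 0 -0.5 0 0 0;70 0 0 -0.5 0 0 0;70 0 0 -0.8 0 0 0;70 0 0 -1.5 0 0 0;70 0 0 -3 0 0 0;70 0 0 -5 0 0 0;70 2 0 -5 0 0 0;70 5 0 0 0 0 0;70 5 0 0 0 0 0;70 0 0 0 0 0 0;70 0 0 0 0 0 0",
)

```text
clock: 14.22
tcp_pos: [0.4402, 0.0915, 0.2078]
orientation: [0.001, 0.136, 0.991, 0.0]
wrist_force: [0.4, 0.2, 0.0]
finger_gap: 0.0599
```

```bash
python3 tgt.py -75 -37 200
python3 - <<'E'
from h import *
im=cams.read_camera("scene")[:,:,::-1]; cv2.imwrite('pics/s9.png',cv2.resize(im[165:265,280:440],None,fx=5,fy=5,interpolation=cv2.INTER_CUBIC))
im=cams.read_camera("wrist")[:,:,::-1]; cv2.imwrite('pics/w9.png',im)
E
```

```text
clock 14.225 j [ 0.03  0.09 -0.34  1.14 -0.    0.3 ] tcp jig [-116.1  -37. ] 207.8
shift in current frame cm [-4.11  0.01  0.79] in final frame [-4.11  0.    0.78] rot deg [ 0.02  0.1  -0.04]
F [0.35 0.18 0.01] 0.05994621092818492
```

View pics/s9.png

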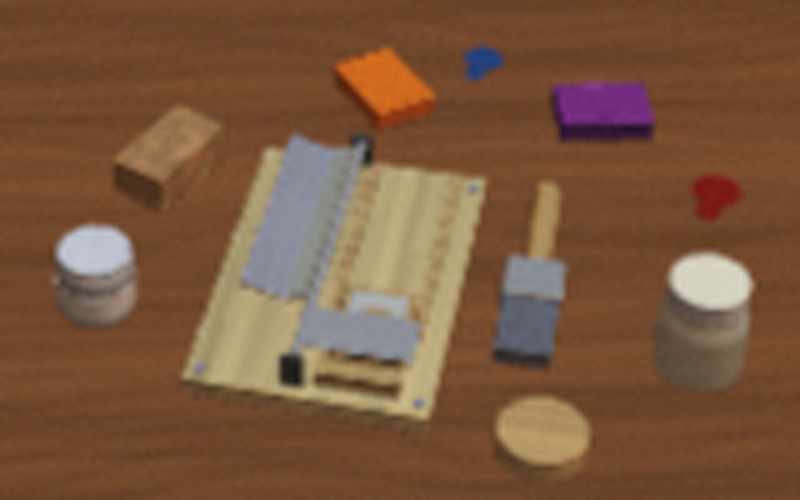

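View pics/w9.png

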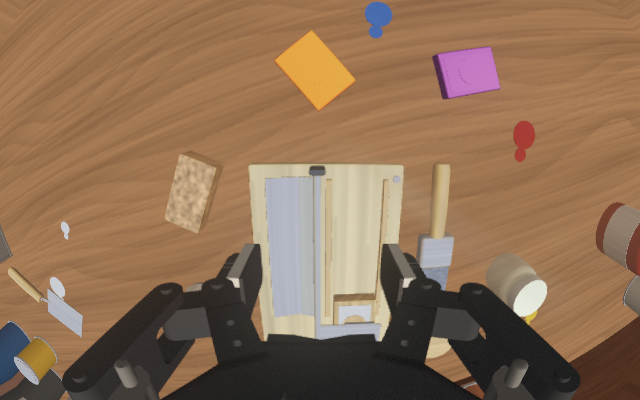

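Run:
```python
from h import *
from tgt import o,M
cal=cams.get_calibration("wrist"); 
a=cv2.imread('pics/w9.png')[270:345,300:400]; cv2.imwrite('pics/w9c.png',cv2.resize(a,None,fx=7,fy=7,interpolation=cv2.INTER_CUBIC))
for uv in ((333,297),(376,296)): q=onz(cal,uv,.033,True)[:2]; print(np.round((q-o)@M*1000,1))
```

```text
[ 13.4 -24. ]
[13.4 25.7]
```

View pics/w9c.png

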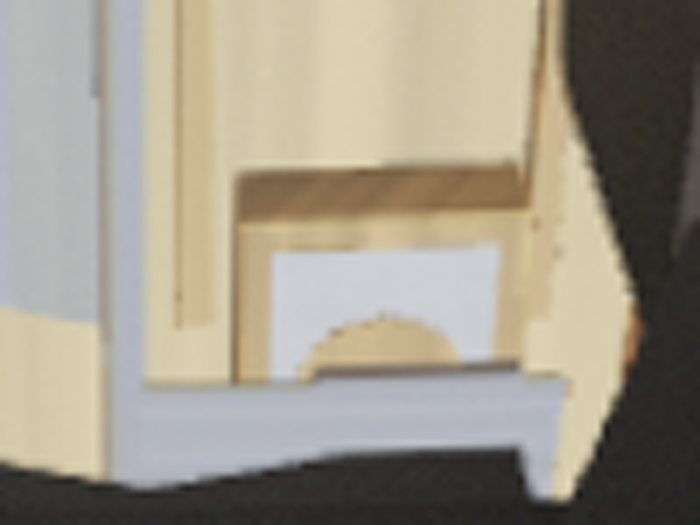

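Run:
```python
from h import *
from tgt import o,M
cal=cams.get_calibration("wrist"); print(get_state()['wrist_force'])
for u,v,z in ((240,220,.033),(525,208,.033),(240,172,.015),(515,162,.015)): q=onz(cal,(300+u/7-.4,270+v/7-.4),z,True)[:2]; print(np.round((q-o)@M*1000,1))
```

```text
[-0.38455743  0.4105907  -0.8558634 ]
[ 19.1 -22.8]
[18.  24.5]
[ 21.3 -22.1]
[20.5 25.6]
```

```bash
python3 -c "
from workcell import workorder; print(workorder.hand_in())"
```

```text
the job is handed in; nothing more can be done
None
```

The plaque is clamped in the jig and the job is handed in at about 14 s of the 38 s limit; the hand-in reports no verdict. One fingertip held the bar down at about 6–7 N, which fits the flap at about 0.5 rad. The other fingertip pushed the plaque from behind until its motion stalled and the push force rose. I then backed off and lifted clear, and the flap sprang down onto the plaque.

**Last checks:**
- **Position:** the wrist image put the plaque's origin at jig x of about 54–55 mm (home is 55) and y of about +1 mm. It sat square to about 0.02 rad.
- **Flap:** it is visibly resting on the plaque. I judged this from the pictures and did not measure its angle.
- **Robot and bystanders:** the wrist force is back to noise level with the arm clear of the jig. The bystanders visible in the final pictures look unmoved; I did not measure them.

**Did not go to plan or disagreed:**
- My first turn ran into the last joint's limit, so I used the half-turned grasp instead.
- The first reading of the plaque's front edge in the scene camera seemed short. I had measured the edge of the white face rather than the wood; comparing with the starting picture gave about 54 mm.

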